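# Number the coin dies on the index fixture

## Robot

A 6-joint arm with a two-finger parallel gripper is mounted at the origin on the work surface. World frame = base frame: x ahead of the robot, y to its left, z up, the work surface at z = 0. Lengths are in m, angles in rad, forces in N, time in s.
With the tool pointing down it reaches from about 0.3 to 0.85 m from the base axis. Payload 4.2 kg.
Tool frame: the origin (TCP) lies at the very end of the fingers, on their centre line; the grasp point (between the pads) lies 19 mm behind it; z points along the fingers, y is the line along which they close (so a half turn about z gives the same grasp; the last joint's range is limited). The gripper opens to 91 mm and grips with 3 to 60 N. Pads are 32 mm wide; open, the fingers measure 118 mm over their backs; the gripper's body (76 mm by 178 mm) begins 60 mm behind the grasp point.
Start: joints at [-1.128, 0.32, 1.565, -0, 1.257, -0.02], TCP at [0.257, -0.515, 0.214] pointing down, gripper open.
Joint ranges: [-3.11, 3.11], [-0.84, 2.01], [0.21, 2.61], [-1.34, 4.49], [0.05, 2.63], [-2.56, 2.56]. Speed limits (rad/s): [2.57, 2.57, 3.14, 3.14, 3.14, 3.14].

## Interface

Orientations are given as [roll, pitch, yaw] about the fixed x, y, z axes, in that order (R = Rz(yaw) Ry(pitch) Rx(roll)).
In Python, from bench import bot, eoat, monitor, camera, camera_model, close_job, nets gives the robot as it stands. Calls block until the motion is done:
- bot.move_pose(position, orientation): joint-space move of the TCP to a pose.
- bot.move_l(position, frame=None, feed=0.15, threshold=None): straight line of the TCP; frame=None keeps the orientation; feed is the mean speed in m/s. With threshold (N) it stops when the force on the tool has changed by that much, and returns True; else False.
- bot.move_j(angles): joint-space move.
- eoat.move_gripper(opening): opening from 0.0 (shut) to 1.0 (fully open); the grip force is fixed at half the most; returns when the fingers have stopped.
- bot.wait(seconds).
- bot.solve_ik(position, orientation): joint angles nearest the present ones, or None.
- monitor.read_state(): the state.
- camera(name): name is "scene" or "top" or "wrist"; returns (picture, depth): 400x640x3 uint8, red, green, blue; 400x640 float32, m along the optical axis (not along the pixel's ray), 0 where there is no reading.
- camera_model(name): a dict with "mtx" (3x3 intrinsics, pixels), "rvec" (rotation vector, rad) and "tvec" (3), from world to camera coordinates, as OpenCV has them. Camera axes: x right, y down, z forward; pixel columns grow to the right and rows downward; lengths in m; the calibration is good to about 2 mm. A picture is of the moment at which its call begins: read the wrist's pose just before it. camera_model takes no time and is no camera call; for the wrist camera it gives the pose at the moment of the call.
A pose or a line that the arm cannot do raises bot.Unreachable and nothing moves.
- close_job(): hands the job in; it is judged then, once.
Trained networks look in the newest picture that a camera, given by its name, has taken for a name from the list of things; names that differ only in an ending like _2 or _b are one class to them, and where a whole thing is asked for, a point or a joint stands for the part that bears it (a point fixed in the world has none). Each returns a list of dicts, best first, with "p" (0 to 1); they miss things now and then, are a little off and sometimes report something else, mostly with a low value. They report only what shows in the picture. A call takes as long as a camera call. They do not tell look-alikes from the thing itself.
- nets.boxes_of(camera, name): "bbox" ([left, top, right, bottom] in pixels, round what is visible of it).
- nets.regions_of(camera, name): "mask" (400x640 bool, what is visible of it) and "bbox" ([left, top, right, bottom] in pixels, round what is visible of it).
- nets.place_of(camera, name): "xy" ([column, row] in pixels: a listed point, or the origin of a listed thing).
The state is a dict: "time": time; "q": joint angles; "joint_vel": joint speeds; "joint_efforts": joint torques, N m; "ee_pos": TCP position; "ee_rot": TCP orientation; "contact_force": force on the tool from outside, world axes, zero at the start; "moment": the same for the moment, N m; "width": opening from 0.0 (shut) to 1.0 (fully open); "grasp_force": force on a finger pad.
Only numpy, scipy, OpenCV 4.12 (cv2) and the standard library are available. Lean on these libraries where they do the work, as an engineer would, in place of code of your own. Each camera call takes 0.05 s, during which the arm holds its last target. There are 200 camera calls.

## Task

Number the coloured coin dies that are on the black mat: stand them in nests of the turntable, click the turntable round by its knob to bring each die under the ram, and push the red ram button fully down on each die and let it rise. The numbering head steps on at every stroke, so number them in the order gold, copper, blue, black, skipping any colour that is not there. Finally stand all of them upright in the white tray, and leave everything else on the bench where it is.

Things in the scene. Friction and masses are not known exactly. Their poses are not given: they have to be found in the camera images.
- indexer: Grey-green numbering fixture, fixed. Origin: bench level on the turntable's upright axis; +x points from the axis to ram and column. Turntable plate 224 across, upper face 60 above the bench, six nests 80 from the axis. At +x a column (126 to 171 from the axis, 60 wide) carries an arm (44 wide, z 135 to 165, in to 55 from the axis) through which the ram runs, 80 from the axis.
- turntable (a joint): Turntable angle v, rad, counter-clockwise from above, many turns either way. 12 clicks a turn: it rests at each multiple of 0.5236; between, it resists with 0.1 to 0.2 N m, then pulls into the next rest (let go within 0.15 of a rest it centres itself). Nest k stands at v + (k-1) x 1.0472 from the fixture's +x: two clicks from nest to nest, one under the ram at every second click.
- knob_grip (a point): Grip point of the turntable's black bar knob: on the axis, 190 above the bench. Bar 44 long, 14 thick, z 159 to 206, on a flange 40 across (z 153 to 161) and a post 18 across; it turns with the plate. The point's x runs along the bar, so pinch along its y.
- nest1 (a point): Centre of nest 1 on the plate's upper face (red rim tick; black ticks at the other clicks); axes as knob_grip. Nest: dark disc between four brass pins (6 thick, 9 high, pointed) standing 25 from its centre at 45, 135, 225, 315 degrees to the outward direction: a 40 wide die stands between them with 2 play. Fingers fit beside it along the circumference. Nests 2 to 6 follow counter-clockwise.
- ram (a joint): Stroke of the sprung ram, m: 0 up (rest), 0.022 fully down at its stop. The spring takes about 3.5 N at first, 9.5 N fully down, and lifts it again.
- ram_button (a point): Centre of the top of the ram's red palm button, 38 across, 201 above the bench at rest; press it straight down 22.
- punch_face (a point): Centre of the ram's punch face, pointing down; 113 above the bench at rest, 91 fully down: 1 above a die standing in a nest.
- gold_die: Coin die, gold-coloured face and band: a steel drum 40 across and 22 high with a gold-coloured neck 29 across and 8 high on top (30 in all), about 250 g. Origin: centre of its underside, z up through the face. It may be absent.
- copper_die: Coin die, copper-coloured face and band: a steel drum 40 across and 22 high with a copper-coloured neck 29 across and 8 high on top (30 in all), about 250 g. Origin: centre of its underside, z up through the face. It may be absent.
- blue_die: Coin die, blue face and band: a steel drum 40 across and 22 high with a blue neck 29 across and 8 high on top (30 in all), about 250 g. Origin: centre of its underside, z up through the face. It may be absent.
- black_die: Coin die, black face and band: a steel drum 40 across and 22 high with a black neck 29 across and 8 high on top (30 in all), about 250 g. Origin: centre of its underside, z up through the face. It may be absent.
- mat: Black rubber mat fixed to the bench, 270 (x) by 200 (y), 3 thick; origin at the centre of its underside. The dies start standing on it.
- tray: White shallow tray fixed to the bench, 240 (x) by 190 (y) and 18 high outside, walls and floor 4 thick; origin at the centre of its underside. For the numbered dies.
- hub_a: Bystander: plain steel punch blank, 28 across, 34 high, on the mat's far end.
- hub_b: Bystander: a second punch blank like hub_a.
- big_die: Bystander: plain steel die, 66 across, 32 high.
- loupe: Bystander: black loupe, 36 across, 30 high.
- graver: Bystander: graver with a round wooden handle, about 105 long, lying on the bench.
Things that resemble listed ones, but are neither listed nor needed, are in the scene too. Leave any green look-alike of the black_die alone. Of the things that look like the gold_die, the smaller one is meant.

How it is judged:
By the outcome, as a careful person would: the job done as asked, in the order asked, and still so for the second after the job is handed in, with the robot touching nothing.
Of gold_die, copper_die, blue_die, black_die only 2 to 3 are there at a start; the rules pass over those that are not, and their reading is None.
At some moment in a run one of gold_die, copper_die, blue_die, black_die may be knocked a few centimetres aside while the robot is not near it.
It also fails if it takes over 210 s, if anything falls off the work surface, if the arm or the gripper's body presses on something with over 40 N, if the wrist force passes 120 N, or if a joint passes its speed limit or range.

## Working session

There is one attempt and no reset: what is moved stays moved. The work goes in short steps, each a Python script; the robot and the scene stay as the last script left them, time stands still between calls to the robot, and variables do not carry over. Pictures are saved under pics/ and viewed, at most 14 in all, crops included, and the job is handed in when it is done.

```bash
ls; mkdir -p pics; python3 - <<'E'
from bench import *
import cv2,numpy as np
for n in("top","scene"):
    p,d=camera(n); cv2.imwrite(f"pics/{n}0.png",p[:,:,::-1]); np.savez(f"/tmp/{n}0.npz",p=p,d=d)
    m=camera_model(n); print(n,m)
    for t in ["gold_die","copper_die","blue_die","black_die","mat","tray","knob_grip","ram_button","nest1"]:
        print(t,[(np.round(r["xy"]),round(r["p"],2)) for r in nets.place_of(n,t)][:4])
print(monitor.read_state()["time"])
E
```

```text
pics
top {'mtx': array([[472.36723645,   0.        , 320.7042342 ],
       [  0.        , 472.36723645, 194.35722476],
       [  0.        ,   0.        ,   1.        ]]), 'rvec': array([ 2.16970033, -2.17817501,  0.07606406]), 'tvec': array([0.06557524, 0.54307341, 1.39350801])}
gold_die [(array([227., 231.]), 0.69), (array([184., 218.]), 0.65), (array([438., 139.]), 0.29)]
copper_die [(array([223., 198.]), 0.71)]
blue_die []
black_die [(array([250., 227.]), 0.68), (array([236., 268.]), 0.45), (array([237., 204.]), 0.41)]
mat [(array([238., 202.]), 0.57)]
tray [(array([446., 208.]), 0.67)]
knob_grip [(array([356., 186.]), 0.74)]
ram_button [(array([354., 156.]), 0.57)]
nest1 [(array([320., 203.]), 0.69)]
scene {'mtx': array([[507.17974557,   0.        , 315.83051678],
       [  0.        , 507.17974557, 190.5493799 ],
       [  0.        ,   0.        ,   1.        ]]), 'rvec': array([ 0.77776766,  2.52239601, -1.16111988]), 'tvec': array([ 0.40013578, -0.11144234,  1.69788651])}
gold_die [(array([411., 283.]), 0.63), (array([435., 329.]), 0.62), (array([386., 260.]), 0.58)]
copper_die [(array([383., 304.]), 0.66), (array([414., 284.]), 0.5)]
blue_die []
black_die [(array([434., 259.]), 0.71), (array([385., 264.]), 0.62)]
mat [(array([374., 287.]), 0.86), (array([412., 281.]), 0.61), (array([269., 192.]), 0.45)]
tray [(array([263., 166.]), 0.6)]
knob_grip [(array([291., 163.]), 0.71)]
ram_button [(array([268., 166.]), 0.66)]
nest1 [(array([318., 211.]), 0.61)]
1.0
```

```bash
python3 - <<'E'
import cv2
a=cv2.imread("pics/top0.png");b=cv2.imread("pics/scene0.png")
cv2.imwrite("pics/t1.png",cv2.resize(a[90:310,150:520],None,fx=2.15,fy=2.15,interpolation=2))
cv2.imwrite("pics/s1.png",cv2.resize(b[90:380,200:500],None,fx=2.05,fy=2.05,interpolation=2))
E
```

```text
(no output)
```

View pics/t1.png

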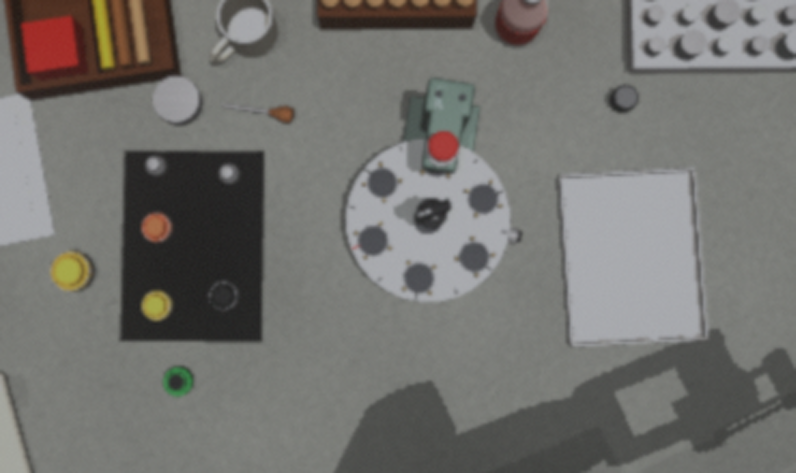

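View pics/s1.png

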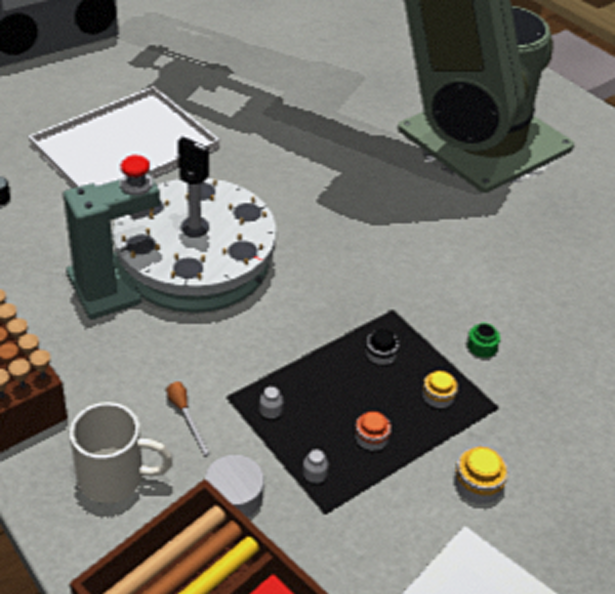

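The pictures show gold (crop 156,305), copper (155,227) and black (222,295) on the mat. There is no blue die. The larger gold and the green look-alikes are off the mat. Nest 1 (red tick) is at 120° from the ram, with nests 2 and 3 at 180° and 240°, so one nest is under the ram.

```bash
cat > h.py <<'E'
from bench import *
import cv2,numpy as np
from scipy.optimize import least_squares
def P(m):
    R,_=cv2.Rodrigues(np.array(m["rvec"],float)); return R,np.array(m["tvec"],float).reshape(3)
def cloud(m,d):
    R,t=P(m);K=m["mtx"];v,u=np.mgrid[:400,:640]
    c=np.stack([(u-K[0,2])/K[0,0]*d,(v-K[1,2])/K[1,1]*d,d],-1)
    w=(c-t)@R; w[d<=0]=np.nan; return w
def onz(m,uv,z):
    R,t=P(m);K=m["mtx"];r=R.T@np.array([(uv[0]-K[0,2])/K[0,0],(uv[1]-K[1,2])/K[1,1],1]);c=-R.T@t
    return c+r*(z-c[2])/r[2]
def proj(m,X):
    return cv2.projectPoints(np.atleast_2d(np.array(X,float)),np.array(m["rvec"],float),np.array(m["tvec"],float),m["mtx"],None)[0].reshape(-1,2)
def tri(obs):   # [(model,uv)...] -> point, mean ray distance
    A=np.zeros((3,3));b=np.zeros(3);L=[]
    for m,uv in obs:
        R,t=P(m);K=m["mtx"];r=R.T@np.array([(uv[0]-K[0,2])/K[0,0],(uv[1]-K[1,2])/K[1,1],1]);r/=np.linalg.norm(r)
        c=-R.T@t;M=np.eye(3)-np.outer(r,r);A+=M;b+=M@c;L.append((M,c))
    x=np.linalg.solve(A,b);return x,max(np.linalg.norm(M@(x-c)) for M,c in L)
def blobs(p,col,amin=8):
    hsv=cv2.cvtColor(np.ascontiguousarray(p),cv2.COLOR_RGB2HSV).astype(int);h,s,v=hsv[...,0],hsv[...,1],hsv[...,2]
    k={"gold":(h>20)&(h<35)&(s>120),"copper":(h>3)&(h<16)&(s>120)&(v>120),"red":((h<4)|(h>174))&(s>150)}[col]
    n,l,st,c=cv2.connectedComponentsWithStats(k.astype(np.uint8))
    return [(c[i],st[i,4]) for i in range(1,n) if st[i,4]>=amin]
E
python3 - <<'E'
from h import *
D={n:np.load(f"/tmp/{n}0.npz") for n in("top","scene")};M={n:camera_model(n) for n in D}
W={n:cloud(M[n],D[n]["d"]) for n in D}
for col in("gold","copper","red"):
    for n in D:
        for c,a in blobs(D[n]["p"],col,15): print(col,n,c.round(1),a,W[n][int(c[1]),int(c[0])].round(4))
w=W["top"];x,y,z=w[...,0],w[...,1],w[...,2]
print("axis about",w[191,349],"blackdie",w[227,253],"tray",w[208,446], "mat",w[202,238])
k=(abs(z-.06)<.006)&(np.hypot(x-w[191,349][0],y-w[191,349][1])<.15)
pl=w[k];f=cv2.minEnclosingCircle(pl[:,:2].astype(np.float32)) 
r=least_squares(lambda q:np.maximum(0,0)+0*q[0]+0,[0]) if 0 else None
print("plate",f,np.median(pl[:,2]))
k=(abs(z-.165)<.008)&(np.hypot(x-f[0][0],y-f[0][1])<.2)
a=w[k];print("arm",len(a),cv2.minAreaRect((a[:,:2]*1000).astype(np.float32)),np.median(a[:,2]))
k=(z>.008)&(z<.03)&(abs(y-w[208,446][1])<.14)&(abs(x-w[208,446][0])<.17);a=w[k];print("tray rim",cv2.minAreaRect((a[:,:2]*1000).astype(np.float32)))
print(tri([(M["top"],(356,186)),(M["scene"],(291,163))]))
E
```

```text
gold top [196.3  96.1] 358 [0.8345 0.4322 0.0646]
gold top [182.1 215.7] 213 [0.4822 0.4731 0.0435]
gold top [221.9 231.7] 113 [0.4348 0.3589 0.035 ]
gold scene [415.3 275.1] 88 [0.4298 0.3556 0.0316]
gold scene [435.7 316.4] 253 [0.4834 0.4773 0.0432]
gold scene [296.5 376.6] 649 [0.8336 0.4342 0.0661]
copper top [52.6  5.6] 34 [ 1.5288  1.3658 -0.747 ]
copper top [470.9  11.9] 534 [ 1.4773 -0.6403 -0.7411]
copper top [513.7  28.6] 236 [ 1.3925 -0.841  -0.742 ]
copper top [560.3   5.8] 45 [ 1.5025 -1.0663 -0.7402]
copper top [575.4  35.3] 224 [ 1.3566 -1.1321 -0.744 ]
copper top [579.6  23.9] 70 [ 1.4169 -1.1559 -0.7479]
copper top [66.7 40.4] 323 [ 1.3525  1.2887 -0.7435]
copper top [560.4  40.6] 638 [ 1.3287 -1.0555 -0.734 ]
copper top [311.   35.1] 1449 [ 1.3651  0.1206 -0.7387]
copper top [439.2  33.8] 1436 [ 1.3713 -0.4911 -0.7424]
copper top [185.   37.8] 1492 [ 1.3636  0.7231 -0.7461]
copper top [215.5  16.4] 397 [ 1.4693  0.5777 -0.7526]
copper top [254.1  39. ] 725 [ 1.3579  0.3888 -0.7509]
copper top [342.   39.7] 1115 [ 1.3447 -0.0264 -0.7397]
copper top [354.1  12.7] 34 
[... 4318 characters left out ...]

red scene [183.2 216.5] 142 [ 0.8362 -0.1187  0.0772]
red scene [332.1 388.7] 976 [0.7857 0.4919 0.0573]
axis about [ 0.53771601 -0.01305348  0.19507739] blackdie [0.44625625 0.26419752 0.03409807] tray [ 0.50179918 -0.31447753  0.00481098] mat [0.52259724 0.3150453  0.00472007]
plate ((0.5561267137527466, -0.019176507368683815), 0.12084393948316574) 0.061124022959475166
arm 686 ((622.0447998046875, -29.553146362304688), (59.628753662109375, 191.34396362304688), 80.13922882080078) 0.165548630609992
tray rim ((501.3288879394531, -309.72686767578125), (269.02362060546875, 331.1183166503906), 89.05925750732422)
(array([ 0.54971853, -0.03068954,  0.18971789]), np.float64(0.0020570537189075256))
```

```bash
python3 - <<'E'
from h import *
s=monitor.read_state();print(s["ee_rot"],s["width"])
m=camera_model("wrist");R,t=P(m);print("cam",-R.T@t,"axis",R[2],"x",R[0],m["mtx"][0])
def go(x,y,z,yaw):
    bot.move_pose([x,y,z],[np.pi,0,yaw])
for i,(x,y,z,yaw) in enumerate([(.45,-.02,.38,0),(.52,.03,.38,0),(.42,.30,.30,0),(.47,.33,.30,0)]):
    try: go(x,y,z,yaw)
    except bot.Unreachable: print("unr",i);continue
    m=camera_model("wrist");R,t=P(m);p,d=camera("wrist");np.savez(f"/tmp/w{i}.npz",p=p,d=d,**m)
    cv2.imwrite(f"pics/w{i}.png",p[:,:,::-1]);print(i,-R.T@t,R[2],R[0],monitor.read_state()["time"])
a=np.hstack([cv2.imread(f"pics/w{i}.png") for i in(0,2)]);cv2.imwrite("pics/w02.png",np.vstack([cv2.resize(a[:,:640],(480,300)),cv2.resize(a[:,640:],(480,300))]))
E
```

```text
[ 3.14145847e+00 -8.00747676e-06  4.62827536e-01] 1.0017622445121368
cam [ 0.32927713 -0.4785044   0.3839689 ] axis [-0.25423472 -0.12685607 -0.95878686] x [ 4.45538924e-01 -8.95262515e-01  3.10825267e-04] [347.66457727   0.         322.66488929]
0 [ 0.53115065 -0.02042928  0.54961565] [-2.84548804e-01 -1.66319698e-04 -9.58661541e-01] [-1.76545749e-03 -9.99998198e-01  6.97512298e-04] 3.0583
1 [0.6019964  0.03022072 0.54872525] [-2.86254589e-01 -6.92725093e-04 -9.58153344e-01] [-6.80405242e-04 -9.99999340e-01  9.26254409e-04] 3.5417
2 [0.50143759 0.29914832 0.47078207] [-2.82536013e-01  3.05799918e-04 -9.59256643e-01] [-2.15133121e-03 -9.99997636e-01  3.14857706e-04] 4.7417
3 [0.55258937 0.32931892 0.46938378] [-2.84689217e-01 -2.76623029e-04 -9.58619827e-01] [-0.00317955 -0.99999419  0.00123282] 5.1333
```

View pics/w02.png

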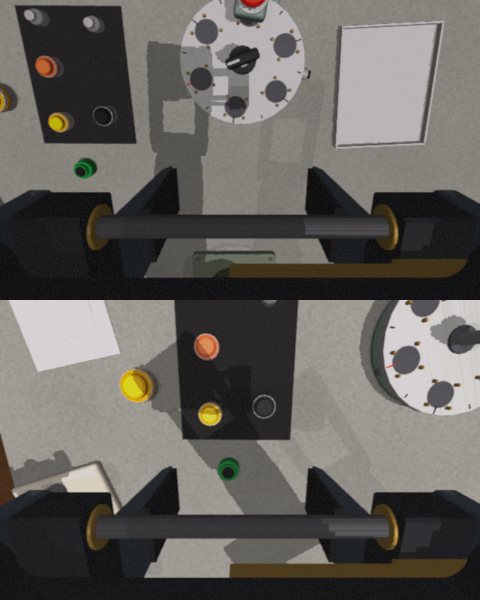

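The wrist views are clear, and the dies, nests and tray are all visible. Next I fit them from wrist views 0 to 3.

```bash
cat >> h.py <<'E'
def load(i):
    z=np.load(f"/tmp/w{i}.npz");m={k:z[k] for k in("mtx","rvec","tvec")};return z["p"],z["d"],m
def dark_discs(p,m,axis):   # nest disc centroids (pixels) by fixture
    g=cv2.cvtColor(np.ascontiguousarray(p),cv2.COLOR_RGB2GRAY)
    u=proj(m,[[axis[0],axis[1],.06]])[0];e=proj(m,[[axis[0]+.112,axis[1],.06]])[0]
    n,l,st,c=cv2.connectedComponentsWithStats((g<110).astype(np.uint8))
    sc=np.linalg.norm(e-u)/112 # px per mm
    out=[]
    for i in range(1,n):
        x=onz(m,c[i],.06);r=np.hypot(*(x[:2]-axis))
        if .065<r<.095: out.append((c[i],st[i,4]/sc**2,st[i,2]/sc,st[i,3]/sc,x))
    return out
E
python3 - <<'E'
from h import *
ax=np.array([.548,-.0156])
for i in(0,1):
    p,d,m=load(i)
    for o in dark_discs(p,m,ax):
        if o[1]>150: print(i,o[0].round(1),[round(float(q)) for q in o[1:4]],o[4].round(4))
    for c,a in blobs(p,"red",30): print("red",c.round(1),a,onz(m,c,.2).round(4))
for i in(2,3,0,1):
    p,d,m=load(i)
    for col in("gold","copper"):
        for c,a in blobs(p,col,60):
            x=onz(m,c,.033)
            if .35<x[0]<.6 and .2<x[1]<.4: print(i,col,c.round(1),a,x.round(4))
p2,d2,m2=load(2);p3,d3,m3=load(3)
for i in(2,3):
    p,d,m=load(i);w=cloud(m,d)
    for nm,c in(("gold",(.434,.357)),("copper",(.5425,.36)),("black",(.446,.262))):
        q=w[np.hypot(w[...,0]-c[0],w[...,1]-c[1])<.035];t=q[q[:,2]>.026]
        print(i,nm,len(t),t.mean(0).round(4),"top z",np.percentile(t[:,2],[50,90]).round(4),"mat",np.percentile(q[:,2],10).round(4))
    g=cv2.cvtColor(p,cv2.COLOR_RGB2GRAY);u=proj(m,[[.446,.262,.025]])[0].astype(int)
    b=g[u[1]-30:u[1]+30,u[0]-30:u[0]+30]
    ys,xs=np.nonzero(b>75);e=cv2.fitEllipse(np.stack([xs,ys],1).astype(np.float32)) ;mec=cv2.minEnclosingCircle(np.stack([xs,ys],1).astype(np.float32))
    print("black",len(xs),e,mec,onz(m,u-30+np.array(mec[0]),.025),np.median(b))
E
```

```text
0 [329.7  22.6] [817, 53, 41] [ 0.6202 -0.0299  0.06  ]
0 [274.7  41.6] [1119, 40, 39] [0.5979 0.0412 0.06  ]
0 [379.8  60.2] [1066, 43, 38] [ 0.5753 -0.0959  0.06  ]
0 [368.  121.6] [946, 39, 35] [ 0.4963 -0.0832  0.06  ]
0 [315.5 136. ] [1403, 38, 57] [ 0.4767 -0.0106  0.06  ]
red [336.6   3.3] 206 [ 0.6104 -0.0333  0.2   ]
1 [314.2  98.2] [1241, 46, 40] [0.5974 0.0412 0.06  ]
1 [414.4 114.9] [1092, 45, 37] [ 0.5754 -0.0958  0.06  ]
1 [306. 155.] [1036, 36, 41] [0.5203 0.0535 0.06  ]
1 [401.1 171.4] [939, 36, 35] [ 0.4965 -0.0827  0.06  ]
1 [348.4 190.4] [892, 35, 35] [ 0.4682 -0.0077  0.06  ]
red [389.3  68. ] 1257 [ 0.626  -0.0328  0.2   ]
2 gold [279.3 153.3] 562 [0.4322 0.354  0.033 ]
2 copper [274.7  61.6] 749 [0.5405 0.3554 0.033 ]
3 gold [303.2 190.4] 433 [0.4341 0.3545 0.033 ]
3 copper [300.2 105.2] 684 [0.5411 0.3561 0.033 ]
0 gold [ 76.  163.2] 425 [0.4339 0.3504 0.033 ]
0 copper [59.3 88.4] 475 [0.5412 0.3521 0.033 ]
1 gold [116.7 207. ] 378 [0.4345 0.3509 0.033 ]
1 copper [103.  137.3] 436 [0.5421 0.3526 0.033 ]
2 gold 31230 [0.4459 0.3517 0.3871] top z [0.3996 0.4154] mat 0.3263
2 copper 512 [0.5405 0.3563 0.0321] top z [0.0323 0.0334] mat 0.0012
2 black 37247 [0.4474 0.2576 0.3926] top z [0.4021 0.416 ] mat 0.3383
black 194 ((30.673477172851562, 30.773014068603516), (29.484386444091797, 30.21368408203125), 47.299278259277344) ((31.0, 30.923076629638672), 16.227039337158203) [0.44529317 0.26170965 0.025     ] 38.0
3 gold 1059 [0.4497 0.3687 0.2317] top z [0.342  0.3617] mat 0.0016
3 copper 456 [0.5411 0.3565 0.0322] top z [0.0324 0.0335] mat 0.0013
3 black 2070 [0.4622 0.2784 0.286 ] top z [0.3526 0.3674] mat 0.0019
black 223 ((30.579036712646484, 31.221467971801758), (28.010906219482422, 29.415231704711914), 60.5816764831543) ((30.18000030517578, 30.579999923706055), 16.00412368774414) [0.44629017 0.26281253 0.025     ] 41.0
```

```bash
cat >> h.py <<'E'
PI=np.pi
def ori(yaw): return [PI,0,yaw]
def squeeze(x,y,z,yaws=(0,PI/2),top=.05):
    for i,yw in enumerate(yaws):
        bot.move_pose([x,y,top+z],ori(yw)); bot.move_l([x,y,z],feed=.12)
        eoat.move_gripper(0.25); s=monitor.read_state(); print("sq",yw,"w",round(s["width"],3),"F",round(s["grasp_force"],1),np.round(s["ee_pos"],4))
        if i<len(yaws)-1: eoat.move_gripper(.75); bot.move_l([x,y,top+z],feed=.25)
def look(name):
    m=camera_model("wrist");p,d=camera("wrist");np.savez(f"/tmp/w{name}.npz",p=p,d=d,**m)
    cv2.imwrite(f"pics/w{name}.png",p[:,:,::-1]);return p,d,m
E
python3 - <<'E'
from h import *
eoat.move_gripper(.75)
squeeze(.4335,.3555,.011)
x,y=.4335,.3555
eoat.move_gripper(.75);bot.move_l([x,y,.15],feed=.25)
bot.move_pose([x-.02,y,.30],ori(0))
p,d,m=look("g1")
for c,a in blobs(p,"gold",60):
    q=onz(m,c,.033)
    if abs(q[0]-x)+abs(q[1]-y)<.04: print("gold",c,a,q.round(4))
w=cloud(m,d);k=(np.hypot(w[...,0]-x,w[...,1]-y)<.025)&(w[...,2]>.029)&(w[...,2]<.045);print(k.sum(),w[k].mean(0))
print(monitor.read_state()["time"])
E
```

```text
sq 0 w 0.428 F 30.0 [0.4337 0.3556 0.0114]
sq 1.5707963267948966 w 0.434 F 30.0 [0.4334 0.3555 0.0114]
gold [322.00828157 145.13664596] 483 [0.4344 0.3557 0.033 ]
408 [0.43403446 0.35566126 0.03237133]
14.0583
```

```bash
cat >> h.py <<'E'
AX=np.array([.547,-.021]);YAW=np.deg2rad(-9.5)
def nest(deg,r=.08):
    a=YAW+np.deg2rad(deg);return AX+r*np.array([np.cos(a),np.sin(a)])
def nyaw(deg):
    a=YAW+np.deg2rad(deg);return (a+PI/2)%PI-PI/2
def lower(x,y,z0,z,thr=6):
    bot.move_l([x,y,z0],feed=.2); hit=bot.move_l([x,y,z],feed=.03,threshold=thr)
    s=monitor.read_state();print("lower hit",hit,np.round(s["ee_pos"],4),"F",np.round(s["contact_force"],1),"w",round(s["width"],3),"t",round(s["time"],1));return s["ee_pos"][2]
def put_nest(deg):
    x,y=nest(deg);bot.move_pose([x,y,.24],ori(nyaw(deg)));return lower(x,y,.085,.0665)
def release(deg,z=.24,op=.75):
    x,y=nest(deg);eoat.move_gripper(op);bot.move_l([x,y,z],feed=.25)
E
python3 - <<'E'
from h import *
x,y=.4335,.3555
bot.move_pose([x,y,.10],ori(0));bot.move_l([x,y,.0114],feed=.2);eoat.move_gripper(.25)
bot.move_l([x,y,.24],feed=.25)
s=monitor.read_state();print(s["width"])
z=put_nest(120)
if z<.0705:
    release(120)
    # look at nests and at the mat
    bot.move_pose([.46,.06,.30],ori(0));look("n1")
    bot.move_pose([.47,.31,.30],ori(0));p,d,m=look("m1")
    for c,a in blobs(p,"copper",60):
        q=onz(m,c,.033)
        if q[1]>.2 and q[0]<.65: print("copper",q.round(4),a)
print(monitor.read_state()["time"])
a=cv2.imread("pics/wn1.png")[:250];b=cv2.imread("pics/wm1.png")[:250];cv2.imwrite("pics/v1.png",np.vstack([a,b]))
E
```

```text
0.42562970724276067Traceback (most recent call last):
  File "<stdin>", line 6, in <module>
  File "h.py", line 57, in put_nest
    x,y=nest(deg);bot.move_pose([x,y,.24],ori(nyaw(deg)));return lower(x,y,.085,.0665)
                  ~~~~~~~~~~~~~^^^^^^^^^^^^^^^^^^^^^^^^^^
bench.Unreachable: the arm cannot take that pose within its joint ranges
```

```bash
cat >> h.py <<'E'
def reach(x,y,z,yaw):
    q0=np.array(monitor.read_state()["q"]);best=None
    for k in(-1,0,1):
        q=bot.solve_ik([x,y,z],ori(yaw+k*PI))
        if q is not None and (best is None or abs(q-q0).max()<abs(best-q0).max()): best=np.array(q)
    if best is None: raise RuntimeError("no ik")
    return best
def put_nest(deg):
    x,y=nest(deg);bot.move_j(reach(x,y,.24,nyaw(deg)));return lower(x,y,.085,.0665)
E
cat > s1.py <<'E'
from h import *
for deg in(120,180,240):print(deg,np.round(reach(*nest(deg),.08,nyaw(deg)),2))
z=put_nest(120)
if z<.0705:
    release(120)
    bot.move_pose([.46,.06,.30],ori(0));look("n1")
    bot.move_pose([.47,.31,.30],ori(0));p,d,m=look("m1")
    for c,a in blobs(p,"copper",60):
        q=onz(m,c,.033)
        if q[1]>.2 and q[0]<.65: print("copper",q.round(4),a)
    a=cv2.imread("pics/wn1.png")[:250];b=cv2.imread("pics/wm1.png")[:250];cv2.imwrite("pics/v1.png",np.vstack([a,b]))
print(monitor.read_state()["time"])
E
python3 s1.py
```

```text
120 [ 0.08  0.36  1.88 -0.    0.9  -0.28]
180 [-0.04  0.29  1.99 -0.    0.86  1.7 ]
240 [-0.19  0.34  1.92 -0.    0.89  0.5 ]
lower hit True [0.519 0.054 0.069] F [-0.6  0.7  4.9] w 0.427 t 20.7
copper [0.5412 0.3558 0.033 ] 691
24.95
```

View pics/v1.png

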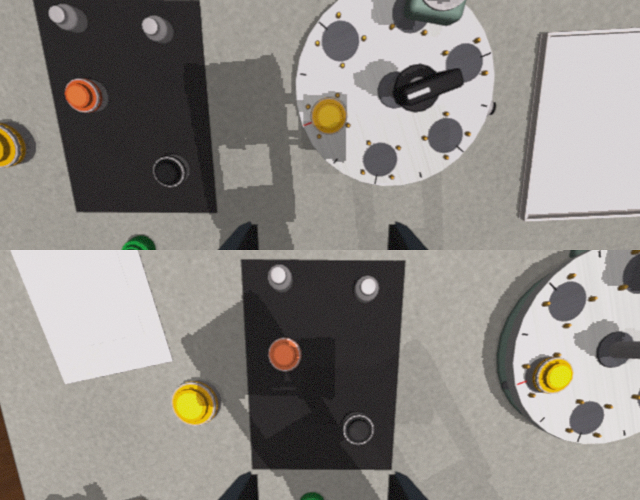

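Gold is seated in nest 1 (lower half, 555,375), and copper and black haven't moved. Next are copper and black.

```bash
cat >> h.py <<'E'
def find_black(p,m,guess):
    g=cv2.cvtColor(np.ascontiguousarray(p),cv2.COLOR_RGB2GRAY);u=proj(m,[[*guess,.025]])[0].astype(int)
    b=g[u[1]-30:u[1]+30,u[0]-30:u[0]+30];ys,xs=np.nonzero(b>75);pts=np.stack([xs,ys],1).astype(np.float32)
    c,r=cv2.minEnclosingCircle(pts);return onz(m,u-30+np.array(c),.025),r,len(xs)
def pick(x,y,z=.0114,yaws=(0,PI/2)):
    bot.move_pose([x,y,.24],ori(yaws[0]));bot.move_pose([x,y,.10],ori(yaws[0]));squeeze(x,y,z,yaws);bot.move_l([x,y,.24],feed=.25)
    s=monitor.read_state();print("picked w",round(s["width"],3),"F",round(s["grasp_force"],1));return s["width"]>.38
E
python3 - <<'E'
from h import *
p,d,m=load("m1");print(find_black(p,m,(.4455,.262)))
eoat.move_gripper(.75)
if pick(.5407,.3557) and put_nest(180)<.0705:
    release(180)
    bot.move_pose([.43,.27,.30],ori(0));p,d,m=look("m2");b,r,n=find_black(p,m,(.4455,.262));print(b,r,n)
    if 15<r<20 and np.hypot(b[0]-.4455,b[1]-.262)<.004:
        if pick(b[0]-.0005,b[1]) and put_nest(240)<.0705: release(240)
    bot.move_pose([.46,-.02,.34],ori(0));look("n2");cv2.imwrite("pics/v2.png",cv2.imread("pics/wn2.png")[:260])
print(monitor.read_state()["time"])
E
```

```text
(array([0.44603254, 0.26233978, 0.025     ]), 15.811488151550293, 239)
sq 0 w 0.429 F 30.0 [0.5409 0.3559 0.0118]
sq 1.5707963267948966 w 0.429 F 30.0 [0.5409 0.3558 0.0119]
picked w 0.427 F 30.0
lower hit True [ 0.468  -0.0078  0.0688] F [-0.1  0.3  4.5] w 0.429 t 35.1
[0.48325228 0.25250863 0.025     ] 12.510096549987793 42
38.8917
```

View pics/v2.png

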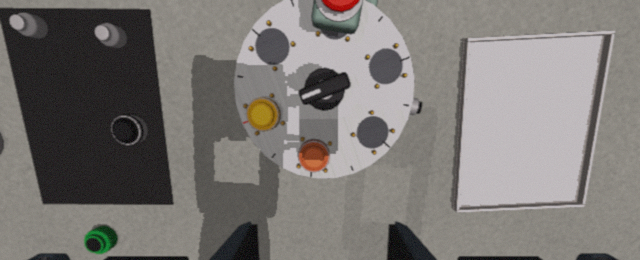

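Gold and copper are seated. The black die has been knocked and is now at (128,130), so I'll locate it again.

```bash
python3 - <<'E'
from h import *
p,d,m=load("n2");g=onz(m,(127,130),.028);print(g)
bot.move_pose([g[0]-.03,g[1],.30],ori(0));p,d,m=look("m3");g,r,n=find_black(p,m,g[:2]);print(g,r,n)
g2,r,n=find_black(p,m,g[:2]);print(g2,r,n)
if 14.5<r<20 and np.hypot(*(g-g2)[:2])<.002:
    if pick(g2[0]-.0005,g2[1]) and put_nest(240)<.0705: release(240)
    bot.move_pose([.46,-.02,.34],ori(0));look("n3");cv2.imwrite("pics/v3.png",cv2.imread("pics/wn3.png")[:260])
print(monitor.read_state()["time"])
E
```

```text
[0.49606208 0.24782467 0.028     ]
[0.49751141 0.23010765 0.025     ] 33.0757942199707 164
[0.49875849 0.22237047 0.025     ] 37.311439514160156 997
39.9917
```

```bash
cat >> h.py <<'E'
def find_black(p,m,guess):
    g=cv2.cvtColor(np.ascontiguousarray(p),cv2.COLOR_RGB2GRAY)
    for _ in range(3):
        u=proj(m,[[*guess[:2],.025]])[0];v,h=np.mgrid[:400,:640];ys,xs=np.nonzero((g>75)&(np.hypot(h-u[0],v-u[1])<22))
        c,r=cv2.minEnclosingCircle(np.stack([xs,ys],1).astype(np.float32));guess=onz(m,c,.025)
    return guess,r,len(xs)
E
python3 - <<'E'
from h import *
p,d,m=load("m3");g,r,n=find_black(p,m,(.496,.2478));print(g,r,n)
p,d,m0=load("n2");print(find_black(p,m0,(.496,.2478)))
if 14.5<r<18 and np.hypot(g[0]-.496,g[1]-.248)<.006:
    if pick(g[0]-.0005,g[1]) and put_nest(240)<.0705: release(240)
    bot.move_pose([.46,-.02,.34],ori(0));look("n3");cv2.imwrite("pics/v3.png",cv2.imread("pics/wn3.png")[:260])
print(monitor.read_state()["time"])
E
```

```text
[0.49529924 0.25292627 0.025     ] 15.874479293823242 72
(array([0.49612944, 0.25115924, 0.025     ]), 15.91785717010498, 132)
sq 0 w 0.423 F 30.0 [0.495  0.253  0.0118]
sq 1.5707963267948966 w 0.431 F 30.0 [0.495  0.253  0.0118]
picked w 0.428 F 30.0
lower hit True [ 0.496  -0.0828  0.0688] F [-0.1 -0.3  4.5] w 0.43 t 49.7
52.15
```

View pics/v3.png

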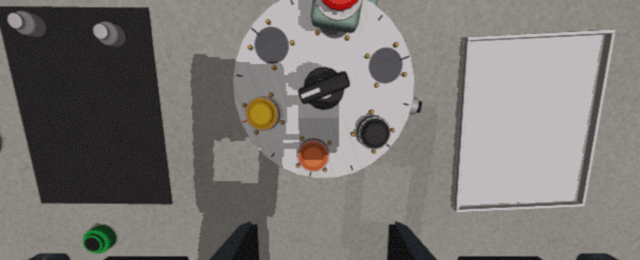

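```bash
python3 - <<'E'
from h import *
for i in("n3","n2"):
    p,d,m=load(i);w=cloud(m,d);k=(abs(w[...,2]-.206)<.006)&(np.hypot(w[...,0]-AX[0],w[...,1]-AX[1])<.04)
    q=w[k];print(k.sum(),q.mean(0).round(4),cv2.minAreaRect((q[:,:2]*1000).astype(np.float32)))
    c=q[:,:2]-q[:,:2].mean(0);e=np.linalg.svd(c,full_matrices=False)[2][0];print(np.rad2deg(np.arctan2(e[1],e[0]))%180)
a=cv2.imread("pics/wn3.png")[50:130,260:390];cv2.imwrite("pics/k.png",cv2.resize(a,None,fx=5,fy=5,interpolation=2))
E
```

```text
893 [ 0.547  -0.0208  0.2048] ((546.9319458007812, -20.60810089111328), (13.910431861877441, 43.88546371459961), 20.648653030395508)
110.60801209857337
895 [ 0.547  -0.0208  0.2049] ((546.9566650390625, -20.595130920410156), (14.00521469116211, 44.007171630859375), 20.761667251586914)
110.78990924220349
```

View pics/k.png

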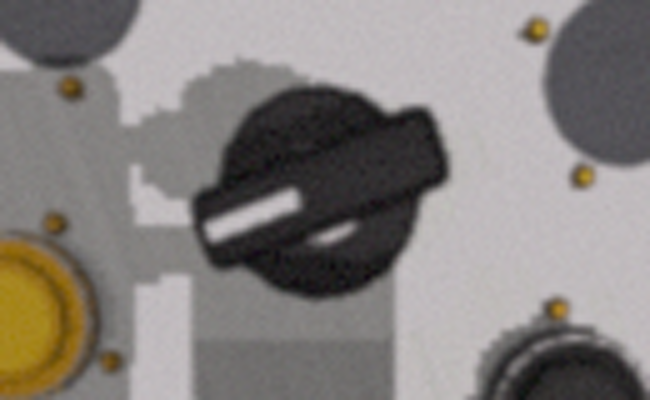

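The knob bar lies at 110.6° about (0.547, -0.0208), which matches the nests. Next I turn it 4 clicks clockwise to bring gold under the ram.

```bash
cat >> h.py <<'E'
def turn(yaw_deg,delta_deg):
    x,y=.547,-.0208;Y=np.deg2rad(yaw_deg)
    eoat.move_gripper(.4);bot.move_pose([x,y,.26],ori(Y));bot.move_l([x,y,.173],feed=.15)
    eoat.move_gripper(.05);s=monitor.read_state();print("knob w",round(s["width"],3),"F",np.round(s["contact_force"],1))
    q=np.array(s["q"]);n=int(round(abs(delta_deg)/30))
    for i in range(n):
        q[5]-=np.deg2rad(delta_deg)/n;bot.move_j(list(q))
    s=monitor.read_state();print("turned rot",np.round(np.rad2deg(s["ee_rot"][2]),1),"M",np.round(s["moment"],2))
    eoat.move_gripper(.4);bot.move_l([x,y,.26],feed=.2)
def press():
    x,y=nest(0);eoat.move_gripper(0)
    bot.move_pose([x,y,.25],ori(PI/2+YAW));bot.move_l([x,y,.206],feed=.2)
    hit=bot.move_l([x,y,.175],feed=.03,threshold=16)
    s=monitor.read_state();print("press",hit,np.round(s["ee_pos"],4),np.round(s["contact_force"],1))
    bot.wait(.2);bot.move_l([x,y,.206],feed=.05);bot.move_l([x,y,.26],feed=.2);print("t",monitor.read_state()["time"])
def bar():
    bot.move_pose([.46,-.02,.34],ori(0));p,d,m=look("b");w=cloud(m,d);k=(abs(w[...,2]-.206)<.006)&(np.hypot(w[...,0]-AX[0],w[...,1]-AX[1])<.03);q=w[k][:,:2];q=q-q.mean(0)
    e=np.linalg.svd(q,full_matrices=False)[2][0];print("bar",np.rad2deg(np.arctan2(e[1],e[0]))%180);return p
E
python3 - <<'E'
from h import *
bot.move_l([.46,-.02,.345]);print(np.round(reach(.547,-.0208,.26,np.deg2rad(110.6)),2))
turn(110.6,-120)
bar();cv2.imwrite("pics/v4.png",cv2.imread("pics/wb.png")[:260]);print(monitor.read_state()["time"])
E
```

```text
[-0.06  0.25  1.55  0.    1.34 -0.42]
knob w 0.152 F [-3.  -1.8  4.3]
turned rot -9.3 M [ 0.21  0.65 -0.05]
bar 170.60910244917304
59.925
```

View pics/v4.png

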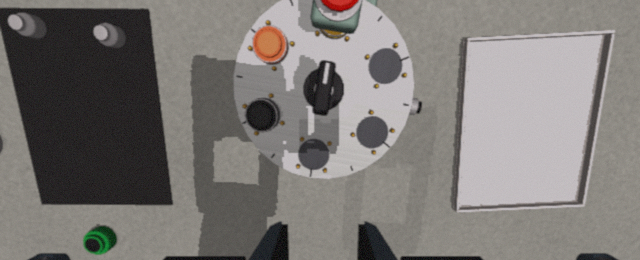

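Gold is under the ram and the bar sits at rest. Next come the three strokes, with bar-angle checks between them.

```bash
cat > s2.py <<'E'
from h import *
press()
E
python3 s2.py
```

```text
press True [ 0.6266 -0.0343  0.1801] [-1.8  0.6  8.8]
t 64.4583
```

The stroke stopped at z = 0.1801. Before deciding if it was full, I'll find the rest height of the button with a light touch, below the spring preload.

```bash
python3 - <<'E'
from h import *
x,y=nest(0);s=monitor.read_state();print(s["ee_pos"],np.round(s["contact_force"],2))
bot.move_l([x,y,.207],feed=.2);s=monitor.read_state();print(s["ee_pos"],np.round(s["contact_force"],2))
h=bot.move_l([x,y,.199],feed=.008,threshold=1.8)
s=monitor.read_state();print(h,s["ee_pos"],np.round(s["contact_force"],2))
bot.wait(.2);s=monitor.read_state();print(s["ee_pos"],np.round(s["contact_force"],2))
bot.move_l([x,y,.24],feed=.2);print(monitor.read_state()["time"])
E
```

```text
[ 0.62592417 -0.03421223  0.25998285] [ 0.06 -0.17 -0.88]
[ 0.62524742 -0.03414764  0.20583856] [ 0.13 -0.68  0.77]
True [ 0.62586064 -0.03422349  0.20095749] [ 1.2  -0.44  3.89]
[ 0.62586326 -0.03420033  0.20074969] [ 1.09 -0.71  2.99]
66.1667
```

```bash
python3 - <<'E'
from h import *
x,y=nest(0)
bot.move_l([x,y,.206],feed=.2);bot.wait(.3)
h=bot.move_l([x,y,.191],feed=.03,threshold=9)
s=monitor.read_state();print(h,s["ee_pos"],np.round(s["contact_force"],2))
bot.wait(.3);s=monitor.read_state();print(s["ee_pos"],np.round(s["contact_force"],2))
bot.move_l([x,y,.206],feed=.1);bot.move_l([x,y,.26],feed=.2);print(monitor.read_state()["time"])
E
```

```text
False [ 0.62635518 -0.03423428  0.19177412] [-0.37  0.18  5.84]
[ 0.62635293 -0.03423631  0.19190167] [-0.88 -0.26  6.27]
68.45
```

Damping is negligible, so 16 N can only have come from the stop, with the arm then springing back about 1.1 mm under load. Gold's stroke was full, so I carry on with copper and black.

```bash
python3 - <<'E'
from h import *
turn(170.6,-60);bar()
press()
turn(110.6,-60);bar()
press()
p=bar();cv2.imwrite("pics/v5.png",cv2.imread("pics/wb.png")[:260]);print(monitor.read_state()["time"])
E
```

```text
knob w 0.151 F [-0.2 -1.1  3. ]
turned rot 110.8 M [-0.75  0.3  -0.08]
bar 110.71061476608321
press True [ 0.6266 -0.0342  0.1801] [-1.8  0.4  9.1]
t 80.275
knob w 0.154 F [-3.1 -1.5  4.9]
turned rot 50.8 M [-0.04  0.55  0.01]
bar 50.728670067875356
press True [ 0.6266 -0.0343  0.1801] [-2.9 -0.   9.3]
t 90.4333
bar 50.67570374577926
91.7583
```

View pics/v5.png

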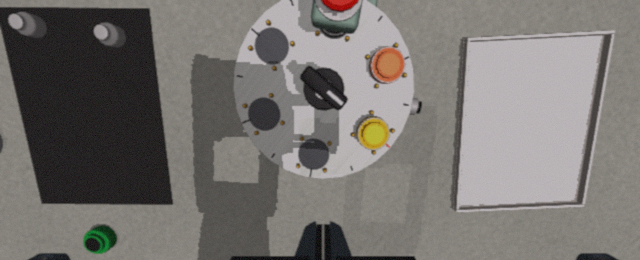

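All three strokes are done: gold is at 240°, copper at 300° and black under the ram. I'll turn 4 more clicks clockwise to clear the dies from the ram, then move them to the tray.

```bash
python3 - <<'E'
from h import *
p,d,m=load("b")
for uv in[(457,210),(583,205),(613,32),(467,38)]: print(onz(m,uv,.018).round(4))
turn(230.6,-120);bar()
cv2.imwrite("pics/v6.png",cv2.imread("pics/wb.png")[:260])
eoat.move_gripper(.75)
bot.move_pose([.45,-.31,.34],ori(0));p,d,m=look("t")
w=cloud(m,d);k=(w[...,2]>.012)&(w[...,2]<.025)&(abs(w[...,1]+.315)<.13)&(abs(w[...,0]-.5)<.15);q=w[k]
print("rim",cv2.minAreaRect((q[:,:2]*1000).astype(np.float32)),"floor",np.median(w[(abs(w[...,1]+.315)<.05)&(abs(w[...,0]-.5)<.05)][:,2]))
print(monitor.read_state()["time"])
E
```

```text
[ 0.3771 -0.2199  0.018 ]
[ 0.3849 -0.4058  0.018 ]
[ 0.619  -0.3946  0.018 ]
[ 0.612  -0.2071  0.018 ]
knob w 0.156 F [-2.3  2.6  4.6]
turned rot 110.8 M [-0.88 -0.07 -0.02]
bar 110.71105827132703
rim ((498.0814514160156, -307.9602966308594), (240.0264434814453, 190.53280639648438), 2.659912347793579) floor 0.4398459384403961
103.9667
```

View pics/v6.png

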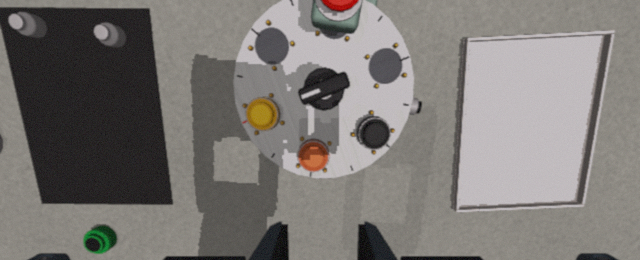

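The tray is fitted at (0.498, -0.308) and measures 240 × 190, as given. Now I transfer the dies.

```bash
cat > s3.py <<'E'
from h import *
for deg,tx in((120,.563),(180,.498),(240,.433)):
    x,y=nest(deg);eoat.move_gripper(.75)
    bot.move_j(reach(x,y,.24,nyaw(deg)));bot.move_l([x,y,.0695],feed=.15);eoat.move_gripper(.25)
    s=monitor.read_state();w=s["width"];print(deg,"w",round(w,3),np.round(s["ee_pos"],4))
    if not .40<w<.46: break
    bot.move_l([x,y,.24],feed=.2)
    bot.move_j(reach(tx,-.308,.16,0));z=lower(tx,-.308,.035,.0105)
    if z>.018: break
    eoat.move_gripper(.65);bot.move_l([tx,-.308,.2],feed=.25)
bot.move_pose([.42,-.29,.36],ori(0));look("f");cv2.imwrite("pics/v7.png",cv2.imread("pics/wf.png")[:300]);print(monitor.read_state()["time"])
E
python3 s3.py
```

```text
120 w 0.429 [0.5191 0.054  0.0697]
lower hit True [ 0.5631 -0.3078  0.0136] F [-0.4  0.5  4.5] w 0.429 t 111.3
180 w 0.43 [ 0.4682 -0.0078  0.0697]
lower hit True [ 0.4977 -0.3079  0.0136] F [-0.6  1.   4.8] w 0.428 t 119.8
240 w 0.428 [ 0.4962 -0.0827  0.0697]
lower hit True [ 0.4327 -0.3078  0.0137] F [-0.6  0.3  3.4] w 0.433 t 127.7
129.8833
```

View pics/v7.png

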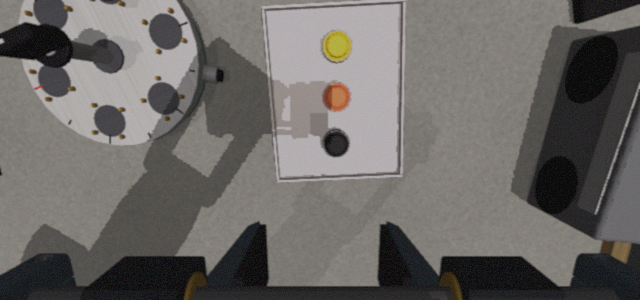

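All three dies stand upright in the tray (337,46; 337,97; 336,143) and nothing touches them, so I hand in.

```bash
python3 -c "
from bench import *
bot.wait(.5);print(close_job())"
```

```text
the job is handed in; nothing more can be done
None
```

I numbered gold, copper and black in that order (the blue die was not there), stood all three upright in the white tray, and handed the job in at about 130 s; no verdict came back.

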